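# Clear the sloped inspection stand and load a mask plate

## Task

A pair of tweezers has been left lying across the nest of the sloped inspection stand: put it down flat in the shallow steel tray. Then take the glass mask plate out of its black carrier by its side edges only, without anything touching the patterned field on top, and lower it pattern up all the way into the stand's nest before letting go, on the two white lands, between the side pins and with its lower edge against the two lower stop pins. Last, swing the keeper round to point straight downhill over the plate's upper rim, and leave everything else where it is.

Things in the scene. Friction and masses are not known exactly. Their poses are not given: they have to be found in the camera images.
- stand: Aluminium inspection stand, fixed, about 0.12 m wide, deep and tall; its deck slopes up at 0.47 rad (27 degrees) towards the robot's left, its low side facing the work stage. Origin: on the table under the nest's centre; x level to the high side, z up. Deck surface in the nest's frame: z = -8 mm, x -56 to +80, y -52 to +52 mm.
- nest: The plate's place; frame tilted: x uphill, y level, z square to the slope. Origin, 62 mm above the table: where the plate's underside centre belongs. White lands at y = +-18 mm (7 wide, 68 long), tops at z = 0. Two lower stop pins, 8 mm thick, uphill sides at x = -38.5, y = +-20, up to z = 11. Two side pins, 6 mm thick, at x = -22, y = +-33 (60 mm clear), coned tips up to z = 11 mm.
- keeper (a joint): Swing keeper, a steel bar 12 mm wide and 4 mm thick on a pivot uphill of the nest, turning about the nest's z axis. 0 rad: closed, pointing straight downhill (-x of the nest) and reaching 6 mm over the plate's upper rim, 3 mm above the glass. Grows as it swings open: at pi/2 it points to the nest's +y. Stiff enough to stay where it is left; pushing its knob takes about 2 N.
- keeper_pivot (a point): Point on the keeper's pivot axis at the bar's underside: at x = +62, y = 0, z = +7.8 mm in the nest's frame.
- keeper_knob (a point): Middle of the grip of the keeper's upright black knob, 12 mm thick, 22 mm from the pivot, moving with the keeper. The knob's axis is square to the slope; its grip reaches 9 mm below and 7 mm above this point, the bar's top lies 14 mm below it.
- plate: Loose glass mask plate, 76 mm (its x) by 55 mm (its y) by 5 mm thick, 50 g. Origin: centre of its underside, z towards the patterned side. It lies flat in the carrier, underside 12 mm above the table. Grip it across its 55 mm width by the two long side edges.
- plate_face: The patterned field of the plate, 50 x 40 mm in the middle of its top, fixed to it, dark with small square cells; nothing may touch it. Origin: its centre, 4.7 mm above the plate's underside.
- carrier: Low open black carrier, fixed, 100 x 74 mm. Origin on the table under its centre, x along its length. Two rails 8 mm wide at y = -16 and +16 mm hold the plate at 12 mm, small stops at both ends 15 mm high; beside the rails its base is only 4 mm high, so the plate's long edges are free.
- tweezers: Loose steel tweezers lying flat across the nest against the uphill sides of the side pins: 121 mm long (its x), 12 mm wide at the middle (its y), 9 mm high (its z); origin at the middle of its underside. 18 g.
- tray: Shallow steel instrument tray, fixed, 150 mm (its x) by 96 mm (its y), 14 mm high, wall 3 mm, floor 3 mm thick. Origin: centre of its underside, on the table.
- loupe: Black eye loupe standing on the table, 38 mm wide, 35 mm high; leave alone. Origin: middle of its underside.
- vial: Small vial with screw cap, 25 mm wide, 47 mm high; leave alone. Origin: middle of its underside.
- weight: Brass check weight, 18 mm wide, 31 mm high; leave alone. Origin: middle of its underside.
- chip_box: White lidded chip box, 59 x 54 x 16 mm, on the table at the right; leave alone. Origin: middle of its underside.
- dish: Small clear dish with a little circuit board, 62 mm wide, 13 mm high; leave alone. Origin: middle of its underside.
- spare_tweezers: Spare black tweezers, 121 x 12 x 9 mm, lying on the work stage; leave alone. Origin: middle of its underside.

How it is judged:
By the outcome, as a careful person would: the job done as asked, in the order asked, and still so for the second after the job is handed in, with the robot touching nothing.
It also fails if it takes over 70 s, if anything falls off the work surface, if the arm or the gripper's body presses on something with over 40 N, if the wrist force passes 120 N, or if a joint passes its speed limit or range.

## Robot

A 6-joint arm with a two-finger parallel gripper is mounted at the origin on a cart in front of the work surface, level with it; the furniture and walls round the work are solid. World frame = base frame: x ahead of the robot, y to its left, z up, the work surface at z = 0. Lengths are in m, angles in rad, forces in N, time in s.
With the tool pointing down it reaches from about 0.35 to 1 m from the base axis. Payload 7.1 kg.
Tool frame: the origin (TCP) lies between the finger pads; the fingertips stand 22 mm ahead of it and the grasp point (between the pads) lies 3 mm ahead of it; x points along the fingers, y is the direction in which the jaws open and shut, and the axes are right-handed (so a half turn about x gives the same grasp; the last joint's range is limited). The gripper opens to 85 mm and grips with 20 to 120 N. Pads are 22 mm wide; open, the fingers measure 114 mm over their backs; the gripper's body (76 mm by 85 mm) begins 54 mm behind the grasp point. The pads swing forward as they close: fully open they stand 13 mm farther back than shut.
Start: joints at [-0.019, 0.423, 1.63, -0, 1.089, -0.019], TCP at [0.625, 0, 0.253] pointing down, gripper open.
Joint ranges: [-3, 3], [-0.9, 2.11], [0.09, 2.58], [-1.31, 4.45], [0.11, 2.69], [-2.54, 2.54]. Speed limits (rad/s): [2.39, 2.39, 3.01, 3.14, 3.14, 3.14].

## Interface

Orientations are given as a rotation vector (axis times angle).
In Python, from rig import manip gives the robot as it stands. The module is installed in compiled form; this text tells all that it offers. Calls block until the motion is done:
- manip.move_to(position, orientation): joint-space move of the TCP to a pose.
- manip.servo_line(position, orientation=None, rate=0.15): straight line of the TCP; orientation=None keeps the orientation; rate is the mean speed in m/s.
- manip.set_joints(angles): joint-space move.
- manip.command_gripper(opening, f_grip=None): finger opening in m; f_grip is the grip in N (None keeps the last); returns when the fingers have stopped.
- manip.hold(seconds).
- manip.solve_ik(position, orientation): joint angles nearest the present ones, or None.
- manip.camera(name): name is "scene" or "side" or "wrist"; returns a dict with "image" (400x640x3 uint8, red, green, blue), "fx", "fy", "cx", "cy" (pixels), "k1" (the pictures are not rectified: a ray, as slopes to the right and down, at radius r is drawn at 1 + k1 r^2 times it, then the intrinsics apply), "cam_to_world" (4x4, takes a point from camera to world coordinates); the wrist camera has in their place "mount" (4x4, takes a point from camera to tool coordinates, whose origin is the TCP and whose axes are the tool frame's). Camera axes: x right, y down, z forward; pixel columns grow to the right and rows downward; lengths in m; the calibration is good to about 2 mm. A picture is of the moment at which its call begins: read the wrist's pose just before it. There is no depth.
A pose or a line that the arm cannot do raises manip.IKError and nothing moves.
- manip.sign_off(): hands the job in, once; it reports no verdict.
Readings, each from a call of its own:
- manip.get_time(): time.
- manip.get_joint_positions(): joint angles.
- manip.get_joint_vel(): joint speeds.
- manip.get_tau(): joint torques, N m.
- manip.get_position(): TCP position.
- manip.get_ee_rot(): TCP orientation.
- manip.get_contact_force(): force on the tool from outside, world axes, zero at the start.
- manip.get_torque(): the same for the moment, N m.
- manip.get_width(): finger opening in m.
Only numpy, scipy, OpenCV 4.12 (cv2) and the standard library are available. Lean on these libraries where they do the work, as an engineer would, in place of code of your own. Each camera call takes 0.05 s, during which the arm holds its last target. There are 200 camera calls.

## Working session

There is one attempt and no reset: what is moved stays moved. The work goes in short steps, each a Python script; the robot and the scene stay as the last script left them, time stands still between calls to the robot, and variables do not carry over. Pictures are saved under pics/ and viewed, about 8 in all and at most 12, crops included, and the job is handed in when it is done.

```bash
mkdir -p pics; ls; cat > h.py <<'E'
import numpy as np, cv2, json
from scipy.spatial.transform import Rotation as R
from rig import manip as m
def snap(name, f):
    p,o=np.array(m.get_position()),np.array(m.get_ee_rot())
    c=m.camera(name); cv2.imwrite(f'pics/{f}.png',c['image'][:,:,::-1])
    if name=='wrist':
        T=np.eye(4);T[:3,:3]=R.from_rotvec(o).as_matrix();T[:3,3]=p
        T=T@np.array(c['mount'])
    else: T=np.array(c['cam_to_world'])
    json.dump(dict(T=T.tolist(),**{k:float(c[k]) for k in('fx','fy','cx','cy','k1')}),open(f'pics/{f}.json','w'))
    return c['image']
def ray(f,u,v):
    c=json.load(open(f'pics/{f}.json'));T=np.array(c['T'])
    d=np.array([(u-c['cx'])/c['fx'],(v-c['cy'])/c['fy']]);s=d.copy()
    for _ in range(20): s=d/(1+c['k1']*(s@s))
    w=T[:3,:3]@np.r_[s,1]; return T[:3,3],w
def onz(f,u,v,z):
    o,w=ray(f,u,v); return o+w*(z-o[2])/w[2]
def proj(f,P):
    c=json.load(open(f'pics/{f}.json'));T=np.array(c['T'])
    q=(np.atleast_2d(P)-T[:3,3])@T[:3,:3]; s=q[:,:2]/q[:,2:]
    s=s*(1+c['k1']*(s**2).sum(1,keepdims=True))
    return s*[c['fx'],c['fy']]+[c['cx'],c['cy']]
def tri(*obs):
    A=np.zeros((3,3));b=np.zeros(3)
    for f,u,v in obs:
        o,w=ray(f,u,v);w=w/np.linalg.norm(w);Q=np.eye(3)-np.outer(w,w);A+=Q;b+=Q@o
    return np.linalg.solve(A,b)
E
python3 - <<'E'
from h import *
a=snap('scene','s0');b=snap('side','d0');c=snap('wrist','w0')
for f in('s0','d0','w0'):
    j=json.load(open(f'pics/{f}.json'));print(f,np.round(j['T'],3).tolist(),j['fx'],j['k1'])
print(m.get_ee_rot(),m.get_time())
E
```

```text
pics
s0 [[-0.811, -0.279, 0.514, -0.301], [-0.584, 0.361, -0.727, 1.198], [0.017, -0.89, -0.456, 0.834], [0.0, 0.0, 0.0, 1.0]] 489.0423142598243 -0.06789036690330326
d0 [[0.999, -0.0, 0.032, 0.462], [-0.025, -0.629, 0.777, -1.017], [0.02, -0.777, -0.629, 0.963], [0.0, 0.0, 0.0, 1.0]] 432.6175155031279 -0.05725873188136735
w0 [[1.0, 0.0, -0.001, 0.625], [-0.0, -0.96, -0.279, 0.071], [-0.001, 0.279, -0.96, 0.374], [0.0, 0.0, 0.0, 1.0]] 312.4119428173484 -0.04526227931456855
[ 1.20861657  1.21009055 -1.21004895] 0.15
```

View pics/s0.png

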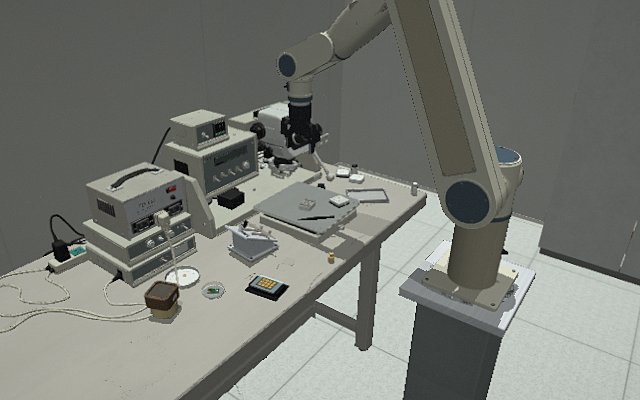

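View pics/d0.png

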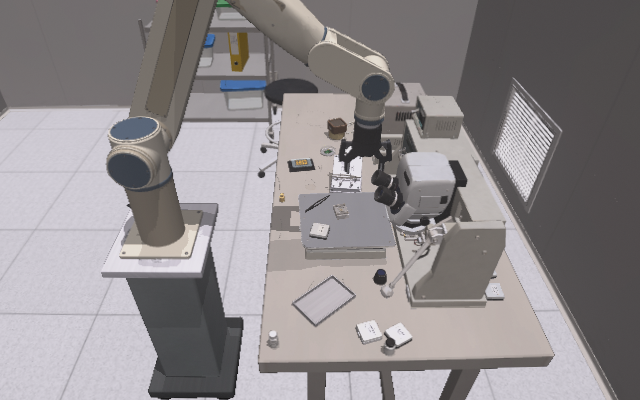

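Scene view: stand at about (252,240), carrier (267,287), weight (331,258). Side view: stand about (347,175), carrier (301,165), tray (323,300) with corners near (292,299), (330,278), (355,297), (317,323). I'll get coarse positions and then look closer with the wrist camera.

```bash
python3 - <<'E'
from h import *
print('stand',tri(('s0',252,240),('d0',347,175)))
print('carrier',onz('s0',267,287,.015),onz('d0',301,165,.015))
for p in((292,299),(330,277),(355,296),(318,324)):print('tray',onz('d0',*p,.014))
print('tray s',onz('s0',368,196,.01))
for p in((303,195),(386,195),(393,247),(301,245)):print('stage',onz('d0',*p,.04))
# move to look from above the stand/carrier
o=np.array(m.get_ee_rot())
c=(onz('s0',267,287,.015)+tri(('s0',252,240),('d0',347,175)))/2
print(c)
for p in ([c[0],c[1],.33],[c[0],c[1]-.08,.33]): print(m.solve_ik(p,o))
E
```

```text
stand [0.60576915 0.26903643 0.03498285]
carrier [0.42654095 0.40109527 0.015     ] [0.43891097 0.36640979 0.015     ]
tray [ 0.42100291 -0.27438716  0.014     ]
tray [ 0.52763164 -0.19697062  0.014     ]
tray [ 0.59354631 -0.26577857  0.014     ]
tray [ 0.49007536 -0.35536813  0.014     ]
tray s [ 0.49542597 -0.25437622  0.01      ]
stage [0.44829614 0.14817491 0.04      ]
stage [0.73506653 0.14825539 0.04      ]
stage [ 0.72036822 -0.10364939  0.04      ]
stage [ 0.44392004 -0.09350084  0.04      ]
[0.51615505 0.33506585 0.02499142]
[5.56158457e-01 3.33960650e-01 1.57827003e+00 6.67069058e-04
 1.23036878e+00 5.55903566e-01]
[4.38053131e-01 2.71240373e-01 1.66557571e+00 5.41438654e-04
 1.20585044e+00 4.37827774e-01]
```

```bash
python3 - <<'E'
from h import *
o=R.from_matrix(np.array([[0,1,0],[0,0,-1],[-1,0,0]]).T).as_rotvec()
o=np.array(m.get_ee_rot())
m.move_to([.54,.25,.25],o);m.hold(.2);a=snap('wrist','w1')
m.move_to([.54,.36,.25],o);m.hold(.2);b=snap('wrist','w2')
print(m.get_time())
for i,f in((a,'w1b'),(b,'w2b')):cv2.imwrite(f'pics/{f}.png',cv2.resize(i[:,:,::-1],(800,500),interpolation=cv2.INTER_CUBIC))
E
```

```text
2.2
```

View pics/w1b.png

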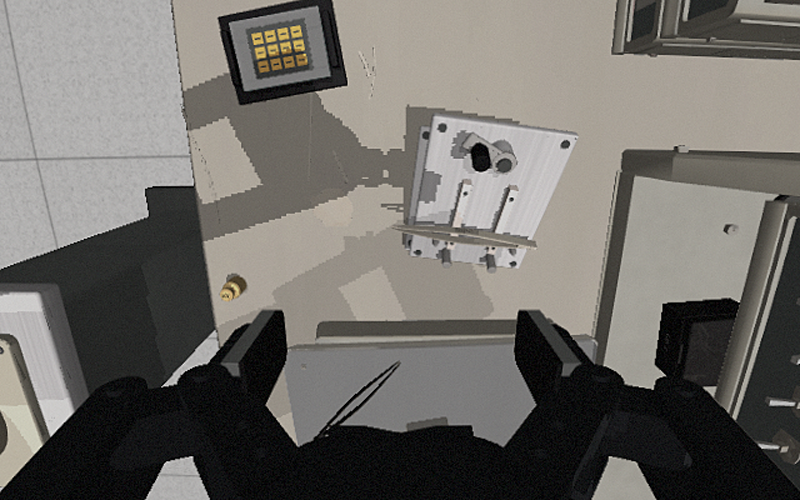

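View pics/w2b.png

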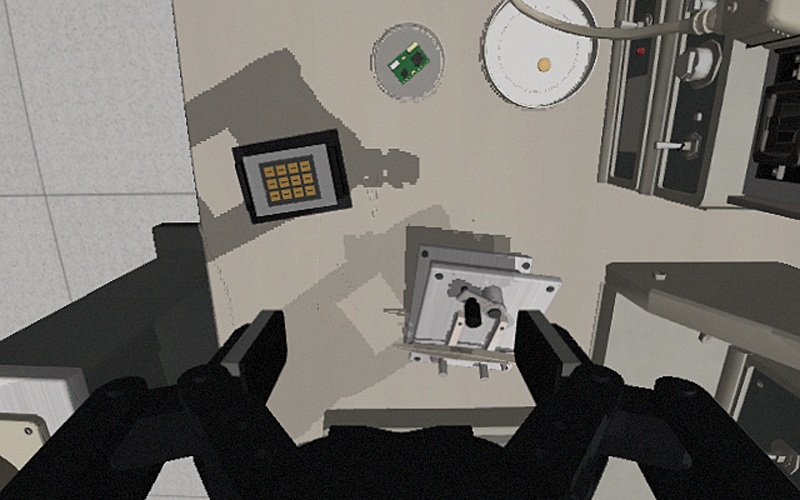

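The views show the stand: deck corners near (432,115), (577,133), (522,268) and (410,255) in w1b; tweezers at v≈237 across it; keeper knob near (482,158). The carrier is at about (293,177) in w2b, clear of everything. Enlarged crop next, for the fit.

```bash
python3 - <<'E'
from h import *
a=cv2.imread('pics/w1.png');b=cv2.imread('pics/w2.png')
A=cv2.resize(a[80:225,312:467],None,fx=3,fy=3,interpolation=cv2.INTER_CUBIC)
B=cv2.resize(b[95:185,180:290],None,fx=3,fy=3,interpolation=cv2.INTER_CUBIC)
o=np.zeros((435,795,3),np.uint8);o[:,:465]=A;o[:270,465:]=B
cv2.imwrite('pics/c1.png',o)
E
```

```text
(no output)
```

View pics/c1.png

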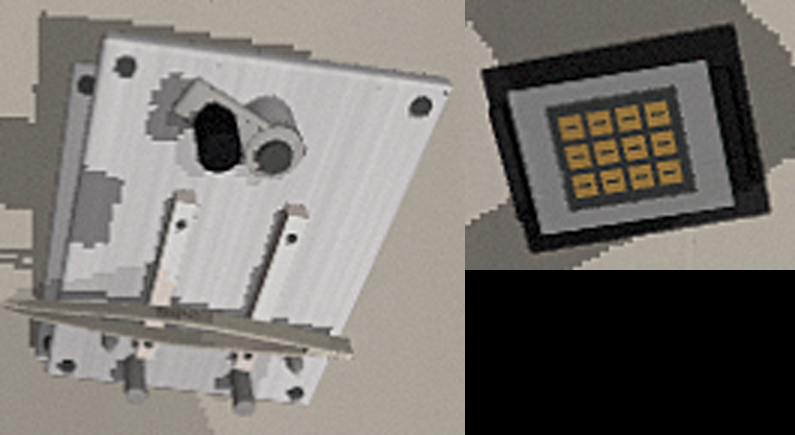

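```bash
cat > fit.py <<'E'
from h import *
from scipy.optimize import least_squares
def nest(p):
    yaw=p[2]; xs=np.array([np.cos(yaw),np.sin(yaw),0]);t=.47
    X=xs*np.cos(t)+[0,0,np.sin(t)];Y=np.cross([0,0,1],xs);Z=np.cross(X,Y)
    T=np.eye(4);T[:3,:3]=np.c_[X,Y,Z];T[:3,3]=[p[0],p[1],.062];return T
def pt(T,P):return np.atleast_2d(P)/1e3@T[:3,:3].T+T[:3,3]
E
python3 - <<'E'
from fit import *
S=lambda u,v:(u/3+312-.33,v/3+80-.33)
C=lambda u,v:((u-465)/3+180-.33,v/3+95-.33)
obs=[((80,52,-8),S(104,33)),((80,-52,-8),S(453,80)),((-56,-52,-8),S(308,403)),((-56,52,-8),S(48,373)),
((-42.5,20,11),S(135,396)),((-42.5,-20,11),S(243,407)),((34,18,0),S(188,192)),((34,-18,0),S(297,207))]
M=np.array([o[0] for o in obs]);U=np.array([o[1] for o in obs])
r=least_squares(lambda p:(proj('w1',pt(nest(p),M))-U).ravel(),[.6,.27,1.5],loss='soft_l1')
T=nest(r.x);print('stand',r.x);print((proj('w1',pt(T,M))-U).round(1).tolist())
for n,P in(('side+',(-22,33,11)),('side-',(-22,-33,11)),('pivot',(62,0,12))):
    q=proj('w1',pt(T,P))[0];print(n,(q-[312,80])*3+1)
def onplane(f,u,v,z):
    o,w=ray(f,u,v);o=T[:3,:3].T@(o-T[:3,3]);w=T[:3,:3].T@w;return (o+w*(z/1e3-o[2])/w[2])*1e3
for n,q,z in(('twL',(5,303),4.5),('twR',(352,350),4.5),('knob',(216,120),30)):print(n,onplane('w1',*S(*q),z))
# plate
K=np.array([(-25,-20),(-25,20),(25,20),(25,-20)])
def fitp(U,K,z,f):
    def pp(p):
        c,s=np.cos(p[2]),np.sin(p[2]);return np.c_[K@np.array([[c,s],[-s,c]])/1e3+p[:2],np.full(len(K),z)]
    r=least_squares(lambda p:(proj(f,pp(p))-U).ravel(),[.43,.38,0.1]);return r.x,(proj(f,pp(r.x))-U).round(1).tolist()
U=np.array([C(570,211),C(548,107),C(675,86),C(695,190)]);print('pattern',fitp(U,K,.0167,'w2'))
U=np.array([C(540,236),C(508,93),C(707,60),C(737,217)]);print('plate',fitp(U,K*[38/25,27.5/20],.017,'w2'))
U=np.array([C(530,252),C(482,70),C(735,25),C(770,212)]);print('carrier',fitp(U,K*[2,37/20],.01,'w2'))
E
```

```text
stand [0.60511715 0.25129627 1.44848152]
[[-0.8, -0.1], [0.8, 0.3], [0.8, -0.3], [-1.3, -0.6], [-0.0, -1.4], [0.5, -0.9], [-0.8, 1.9], [0.5, 1.6]]
side+ [108.68185943 346.14869792]
side- [296.86359481 368.21025011]
pivot [272.93799139 147.07313429]
twL [-13.72588692  70.0372368    4.5       ]
twR [-16.35445842 -52.01764997   4.5       ]
knob [77.61609741 22.02919778 30.        ]
pattern (array([0.44040517, 0.3876742 , 0.1454485 ]), [[0.1, -0.1], [-0.9, -0.2], [0.2, -0.1], [0.7, 0.5]])
plate (array([0.44064122, 0.38639363, 0.12699986]), [[0.5, 0.1], [0.2, 0.0], [0.4, 1.6], [-1.1, -1.9]])
carrier (array([0.44120737, 0.38945893, 0.15819658]), [[-0.6, 1.2], [-1.3, -0.9], [0.5, -1.2], [1.4, 1.2]])
```

Fits agree to about 1–2 mm: the stand is at (0.605, 0.251), yaw 1.45, and the plate at (0.4405, 0.387), yaw ≈0.14. The image also shows the open fingertips about 9 mm ahead of the TCP, so the 22 mm figure is for shut jaws. Next is the tweezers grasp.

```bash
cat >> fit.py <<'E'
P0=[.6051,.2513,1.4485]
def nrot(T,ang):  # tool x=-Z, tool y = nest X turned by ang about Z
    Rn=T[:3,:3];y=Rn@[np.cos(ang),np.sin(ang),0];x=-Rn[:,2];return np.c_[x,y,np.cross(x,y)]
def drot(yaw):
    y=np.array([np.cos(yaw),np.sin(yaw),0]);x=np.array([0,0,-1.]);return np.c_[x,y,np.cross(x,y)]
rv=lambda M:R.from_matrix(M).as_rotvec()
E
python3 - <<'E'
from fit import *
T=nest(P0)
for a in(0,np.pi):
    o=rv(nrot(T,a))
    for z in(150,23):
        q=m.solve_ik(pt(T,(-14,0,z))[0],o);print(a,z,None if q is None else np.round(q,2))
for yaw in np.arange(-np.pi,np.pi,np.pi/4):
    q=m.solve_ik([.5,-.27,.1],rv(drot(yaw)));print(round(yaw,2),None if q is None else np.round(q,2))
print('micro',tri(('s0',258,130),('d0',383,180)))
E
```

```text
0 150 [ 0.06  0.48  1.79  0.62  0.88 -1.79]
0 23 [ 0.15  0.68  1.79  0.76  0.69 -1.89]
3.141592653589793 150 [0.06 0.48 1.79 0.62 0.88 1.35]
3.141592653589793 23 [0.15 0.68 1.79 0.76 0.69 1.25]
-3.14 None
-2.36 [-0.52  0.56  1.84  0.    0.74  1.84]
-1.57 [-0.52  0.56  1.84 -0.    0.74  1.05]
-0.79 [-0.52  0.56  1.84 -0.    0.74  0.27]
0.0 [-0.52  0.56  1.84 -0.    0.74 -0.52]
0.79 [-0.52  0.56  1.84 -0.    0.74 -1.3 ]
1.57 [-0.52  0.56  1.84  0.    0.74 -2.09]
2.36 None
micro [0.72697704 0.02149629 0.25206597]
```

```bash
python3 - <<'E'
from fit import *
T=nest(P0);o=rv(nrot(T,0))
m.command_gripper(.036,30)
m.move_to(pt(T,(-14,0,150))[0],o);m.hold(.1);a=snap('wrist','w3')
m.servo_line(pt(T,(-14,0,60))[0],rate=.15)
m.servo_line(pt(T,(-14,0,24))[0],rate=.06)
print('F',np.round(m.get_contact_force(),1))
b=snap('wrist','w4')
m.command_gripper(0.0,30)
print('w',m.get_width(),np.round(m.get_contact_force(),1),m.get_time())
cv2.imwrite('pics/c2.png',np.hstack([cv2.resize(i[:,:,::-1],(400,250)) for i in(a,b)]))
c=snap('wrist','w5')
cv2.imwrite('pics/c2.png',np.vstack([np.hstack([a[:,120:520],b[:,120:520]])[:,:,::-1]]))
E
```

```text
F [0.8 0.1 0.7]
w 0.009326516002209314 [-1.1 -1.5  2.5] 6.8083
```

View pics/c2.png

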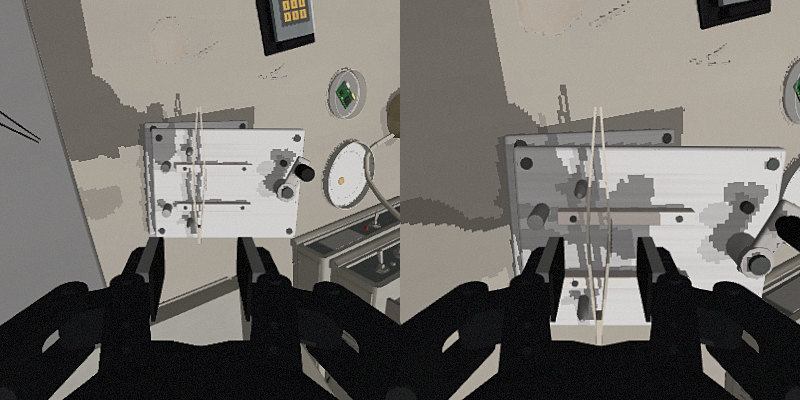

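Left view: tweezers at crop x≈200, over the lands, between the jaws. Right view: jaws straddle them between the two lands. The gripper stopped at 9.3 mm, so they are held. I'll lift them, keep clear of the microscope, and look at the tray.

```bash
python3 - <<'E'
from fit import *
T=nest(P0)
m.servo_line(pt(T,(-14,0,150))[0],rate=.2)
print('w',m.get_width())
m.move_to([.48,.0,.24],rv(drot(.2)))
m.move_to([.49,-.25,.22],rv(drot(-.89)));m.hold(.15)
a=snap('wrist','w6');print('w',m.get_width(),m.get_time())
E
```

```text
w 0.009509599490014493
w 0.009195085389613836 10.225
```

View pics/w6.png

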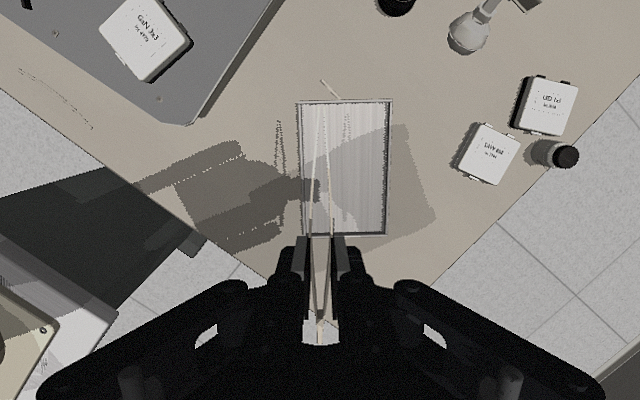

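The tray's rim corners are at about (296,101), (393,99), (386,236) and (302,236). The tweezers are in the jaws, lined up with the tray's length.

```bash
python3 - <<'E'
from fit import *
c=np.array([onz('w6',u,v,.014) for u,v in((296,101),(393,99),(386.5,236),(302,236))])
L=[np.linalg.norm(c[i]-c[i-1]) for i in range(4)];print(c.round(3).tolist(),np.round(L,3))
ctr=c.mean(0);d=(c[0]-c[3])+(c[1]-c[2]);ya=np.arctan2(d[1],d[0]);print(ctr,ya)
yaw=ya-np.pi/2
if abs(yaw+.89)>1: yaw+=np.pi
M=drot(yaw);print('yaw',yaw)
p=ctr+M[:,2]*.009   # tweezers centre is at tool z=-9mm
p[2]=.10;m.move_to(p,rv(M))
p[2]=.04;m.servo_line(p,rate=.12)
p[2]=.0285;m.servo_line(p,rate=.04)
print('F',np.round(m.get_contact_force(),1))
z=.0285
while abs(m.get_contact_force()[2])<3 and z>.0255:
    z-=.001;p[2]=z;m.servo_line(p,rate=.03)
print('z',z,'F',np.round(m.get_contact_force(),1))
m.command_gripper(.03)
p[2]=.2;m.servo_line(p,rate=.2)
m.hold(.1);a=snap('wrist','w7');print(m.get_time())
E
```

```text
[[0.534, -0.182, 0.014], [0.597, -0.257, 0.014], [0.483, -0.352, 0.014], [0.423, -0.278, 0.014]] [0.147 0.098 0.149 0.096]
[ 0.50918289 -0.26723221  0.014     ] 0.7030696225599863
yaw -0.8677267042349103
F [-0.4  0.4 -0.7]
z 0.0265 F [-0.5  0.   3. ]
13.875
```

View pics/w7.png

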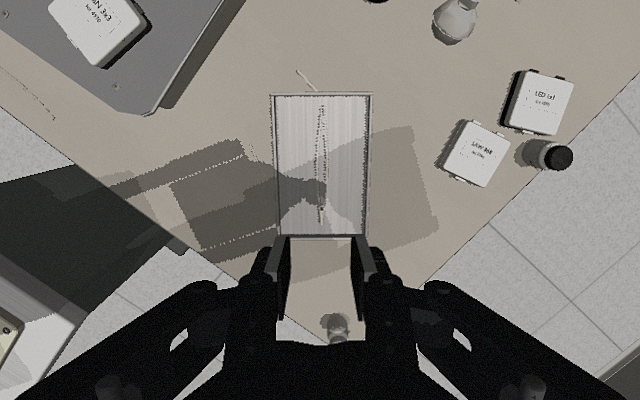

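The tweezers lie flat in the middle of the tray, at (321,165). To refine the stand pose before placing the plate, I'll use an enlarged crop of the close view w4 that I already have.

```bash
python3 - <<'E'
from h import *
a=cv2.imread('pics/w4.png')
cv2.imwrite('pics/c3.png',cv2.resize(a[125:325,225:515],None,fx=2.75,fy=2.75,interpolation=cv2.INTER_CUBIC))
E
```

```text
(no output)
```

View pics/c3.png

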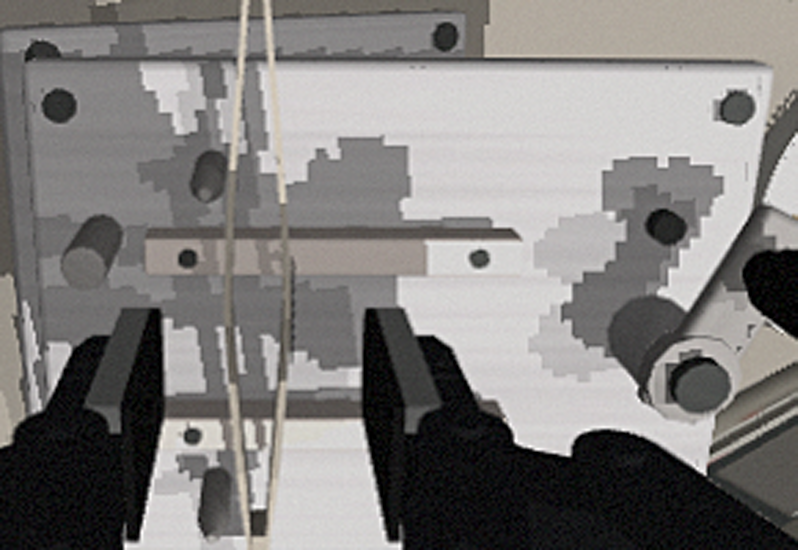

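```bash
python3 - <<'E'
from fit import *
s=2.75
S4=lambda u,v:(u/s+225-.3,v/s+125-.3)
S=lambda u,v:(u/3+312-.33,v/3+80-.33)
o4=[((80,52,-8),S4(770,64)),((-56,52,-8),S4(27,62)),((-42.5,20,11),S4(86,266)),((-22,33,11),S4(206,194)),((-34,21.5,0),S4(147,239)),((34,21.5,0),S4(522,239)),((-34,14.5,0),S4(147,275))]
o1=[((80,52,-8),S(104,33)),((80,-52,-8),S(453,80)),((-56,-52,-8),S(308,403)),((-56,52,-8),S(48,373)),
((-42.5,20,11),S(135,396)),((-42.5,-20,11),S(243,407)),((34,18,0),S(188,192)),((34,-18,0),S(297,207))]
def arr(o):return np.array([x[0] for x in o],float),np.array([x[1] for x in o])
M4,U4=arr(o4);M1,U1=arr(o1)
def land(M,d):
    M=M.copy();k=np.abs(M[:,0])==34;M[k,0]+=d;return M
for name,fs in(('w4',[('w4',M4,U4)]),('both',[('w4',M4,U4),('w1',M1,U1)])):
    f=lambda p:np.vstack([proj(n,pt(nest(p),land(M,p[3])))-U for n,M,U in fs]).ravel()
    r=least_squares(f,P0+[0],loss='soft_l1',x_scale=[1e-3,1e-3,1e-2,1]);print(name,r.x);print(f(r.x).reshape(-1,2).round(1).tolist())
E
```

```text
w4 [ 0.6055733   0.25007615  1.44551596 -0.0474595 ]
[[3.5, 0.2], [-2.0, -0.4], [-0.0, 0.9], [0.7, -0.2], [-0.7, -0.2], [1.5, 0.1], [-0.2, 0.1]]
both [ 0.60553656  0.2504105   1.44809538 -0.10555853]
[[3.8, -0.4], [-1.6, -0.4], [0.6, 0.9], [1.2, -0.3], [-0.3, -0.2], [1.8, -0.3], [0.2, 0.0], [-0.3, 1.0], [1.2, 1.3], [1.1, 0.4], [-1.0, 0.2], [0.3, -0.6], [0.8, -0.1], [-0.4, 2.9], [0.8, 2.6]]
```

```bash
sed -i 's/^P0=.*/P0=[.6056,.2502,1.4465]/' fit.py; python3 - <<'E'
from fit import *
T=nest(P0);on=rv(nrot(T,-np.pi/2));yaw=.146+np.pi/2;o=rv(drot(yaw))
m.command_gripper(.073,40)
c=np.array([.4405,.3873,.13])
m.move_to([.42,.05,.25],rv(drot(.9)))
m.move_to(c,o);m.hold(.1);snap('wrist','w8')
c[2]=.06;m.servo_line(c,rate=.15);c[2]=.026;m.servo_line(c,rate=.05)
print('F',np.round(m.get_contact_force(),1))
m.command_gripper(.04,40);print('w',m.get_width(),np.round(m.get_contact_force(),1))
c[2]=.05;m.servo_line(c,rate=.06);c[2]=.2;m.servo_line(c,rate=.2)
m.hold(.1);a=snap('wrist','w9');print('w',m.get_width(),m.get_time())
for z in(134,74,14):
    q=m.solve_ik(pt(T,(4,0,z))[0],on);print(None if q is None else np.round(q,2))
b=cv2.imread('pics/w8.png');cv2.imwrite('pics/c4.png',np.hstack([b[:,120:520],a[:,120:520,::-1]]))
E
```

```text
F [ 0.7  0.2 -0.3]
w 0.053410445168806296 [-1.  -0.5  4.6]
w 0.053844315334012155 20.4917
[ 0.1   0.5   1.78  0.63  0.86 -0.2 ]
[ 0.14  0.59  1.78  0.69  0.76 -0.24]
[ 0.18  0.68  1.77  0.76  0.68 -0.29]
```

View pics/c4.png

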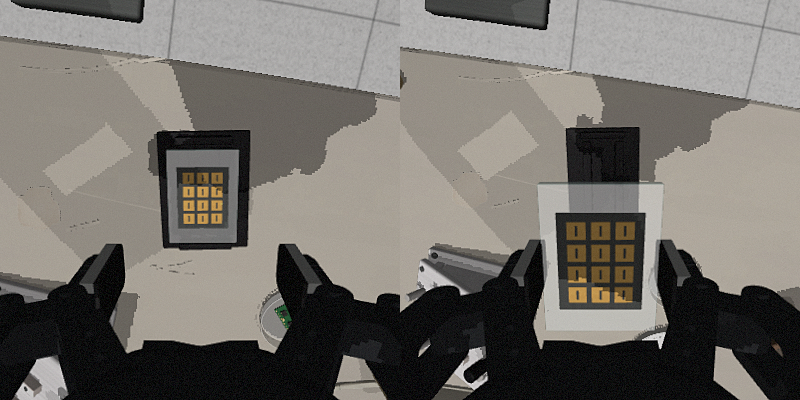

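The plate is held by its side edges, with the outline spanning (538,183)–(663,330) and nothing over the pattern. Next I'll check the hold offset and lower it into the nest, feeling for the stops.

```bash
python3 - <<'E'
from fit import *
p=np.array(m.get_position());M=R.from_rotvec(m.get_ee_rot()).as_matrix()
for u,v in((539,183),(663,184),(664,330),(544,330),(556,213),(646,213),(643,309),(560,309)):
    print(((onz('w9',u-400+120,v,.191)-p)@M*1e3).round(1))
T=nest(P0);on=rv(nrot(T,-np.pi/2));X0=4
m.move_to(pt(T,(X0,0,134))[0],on)
m.servo_line(pt(T,(X0,0,40))[0],rate=.15);m.hold(.15)
snap('wrist','w10');F=np.array(m.get_contact_force());print('w',m.get_width(),F.round(1),m.get_time())
a=cv2.imread('pics/w10.png');cv2.imwrite('pics/c5.png',cv2.resize(a[100:400,120:520],(800,600)))
E
```

```text
[  7.5 -26.4 -39.5]
[  7.4  26.2 -39. ]
[ 7.2 31.1 35.2]
[  7.3 -28.2  35.2]
[  7.5 -19.7 -26. ]
[  7.4  19.5 -26. ]
[ 7.3 20.2 22.9]
[  7.4 -19.8  22.9]
w 0.05394933446968252 [-0.   0.4 -0.4] 22.45
```

View pics/c5.png

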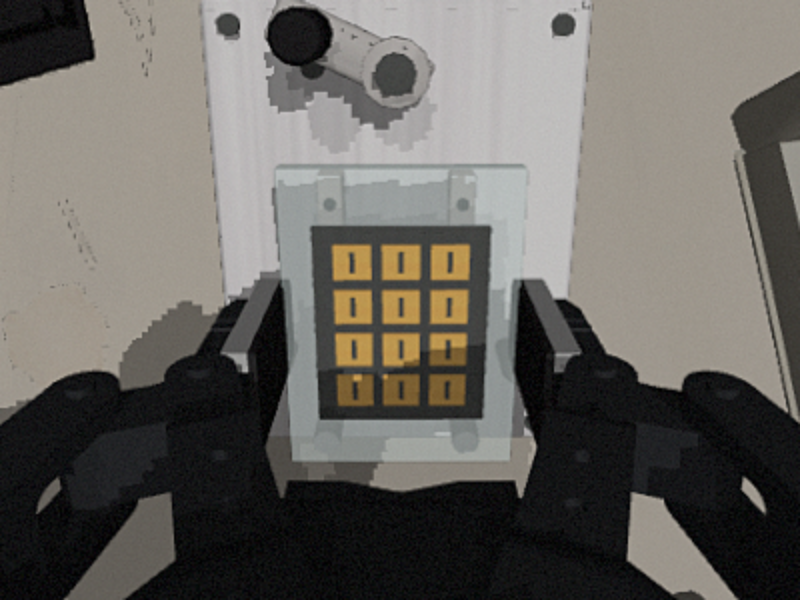

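```bash
python3 - <<'E'
from fit import *
T=nest(P0)
S=lambda q:((q-[120,100])*2+.5).round(1)
for P in((34,21.5,0),(34,14.5,0),(34,-14.5,0),(34,-21.5,0),(80,52,-8),(80,-52,-8),(-42.5,20,11),(-42.5,-20,11),(62,0,12)):print(P,S(proj('w10',pt(T,P))[0]))
# plate as believed (jaw centred, +1.7 uphill, top at nest z 40-9=31)
for P in((43.7,27.5,31),(43.7,-27.5,31),(-32.3,27.5,31),(-32.3,-27.5,31)):print('plate',P,S(proj('w10',pt(T,P))[0]))
print(json.load(open('pics/w10.json'))['cx'])
E
```

```text
(34, 21.5, 0) [316.4 172.3]
(34, 14.5, 0) [342.5 172.3]
(34, -14.5, 0) [450.7 172.3]
(34, -21.5, 0) [476.8 172.3]
(80, 52, -8) [198.1  -5.4]
(80, -52, -8) [594.9  -5.2]
(-42.5, 20, 11) [327.2 440.1]
(-42.5, -20, 11) [466.4 440.1]
(62, 0, 12) [396.2  70.4]
plate (43.7, 27.5, 31) [268.7 164.2]
plate (43.7, -27.5, 31) [523.  164.2]
plate (-32.3, 27.5, 31) [287.4 457.8]
plate (-32.3, -27.5, 31) [505.5 457.7]
320.1160447947374
```

```bash
python3 - <<'E'
from fit import *
T=nest(P0);p=np.array(m.get_position())
print((T[:3,:3].T@(p-T[:3,3])*1e3).round(2), (T[:3,:3].T@R.from_rotvec(m.get_ee_rot()).as_matrix()).round(4).tolist())
c=m.camera('wrist');print(np.array(c['mount']).round(4).tolist())
E
```

```text
[ 4.34 -0.69 41.08] [[0.0005, 0.0004, -1.0], [-0.0018, -1.0, -0.0004], [-1.0, 0.0018, -0.0005]]
[[0.0002, -0.2792, 0.9602, -0.1212], [1.0, -0.0, -0.0002, 0.0004], [0.0001, 0.9602, 0.2792, -0.0709], [0.0, 0.0, 0.0, 1.0]]
```

The nest prediction matches the image to under 1 px. The arm itself sits 0.7 mm off in y and 1 mm off in z, so I'll close that loop while lowering.

```bash
cat >> fit.py <<'E'
def innest(T):return T[:3,:3].T@(np.array(m.get_position())-T[:3,3])*1e3
E
python3 - <<'E'
from fit import *
T=nest(P0);N=T[:3,:3]
g=np.array([4,0,40.])
off=g-innest(T)
def go(x,y,z,rate):
    m.servo_line(pt(T,np.array([x,y,z])+off)[0],rate=rate)
def F():return N.T@np.array(m.get_contact_force())
go(4,0,38,.05);m.hold(.1);off+=np.array([4,0,38])-innest(T);F0=F();print(innest(T).round(2),off.round(2))
go(4,0,26,.08);go(4,0,17,.04);m.hold(.1)
e=np.array([4,0,17])-innest(T);print('at17',innest(T).round(2),(F()-F0).round(1))
if np.abs(e).max()<1.5: off+=e
go(4,0,15.5,.03);m.hold(.05);print('at15.5',innest(T).round(2),(F()-F0).round(1))
x=4
go(0,0,15.5,.03);x=0
print((F()-F0).round(1))
while x>-6 and (F()-F0)[0]<5:
    x-=.5;go(x,0,15.5,.03);m.hold(.03)
print('stop cmd x',x,innest(T).round(2),(F()-F0).round(1))
z=15.5
while z>11 and (F()-F0)[2]<6:
    z-=.5;go(x,0,z,.03);m.hold(.03)
print('seat cmd z',z,innest(T).round(2),(F()-F0).round(1),'w',m.get_width(),m.get_time())
snap('wrist','w11')
a=cv2.imread('pics/w11.png');cv2.imwrite('pics/c6.png',cv2.resize(a[100:400,120:520],(800,600)))
E
```

```text
[ 3.71  0.64 37.02] [ 0.07 -0.02  0.01]
at17 [ 4.07 -0.05 17.01] [-0.7 -0.4  0.3]
at15.5 [ 4.020e+00 -1.000e-02  1.554e+01] [0.1 0.1 0.1]
[-0.2  0.1 -0.1]
stop cmd x -2.5 [-1.99 -0.03 15.57] [ 5.   0.4 -0.7]
seat cmd z 14.0 [-2.04 -0.1  14.81] [6.4 2.8 8.7] w 0.05367959347413095 26.4667
```

The stop contact at x = -2.0 mm matches the expected -2.2, and the seat is felt at z ≈ 14.8. I'll release, back off and look.

```bash
python3 - <<'E'
from fit import *
T=nest(P0)
m.command_gripper(.068)
p=np.array([-2.5,0,14.])
m.servo_line(pt(T,p+[0,0,46])[0],rate=.12);m.hold(.1)
a=snap('wrist','w12');print(m.get_time(),innest(T).round(2))
cv2.imwrite('pics/c7.png',cv2.resize(a[100:400,120:520,::-1],(800,600)))
S=lambda q:((q-[120,100])*2+.5).round(1)
for n,P in(('UL',(37.5,27.5,5)),('UR',(37.5,-27.5,5)),('LL',(-38.5,27.5,5)),('LR',(-38.5,-27.5,5)),('stop+',(-42.5,20,11)),('side+',(-22,33,11)),('pivot top',(62,0,18)),('pivot',(62,0,12))):print(n,S(proj('w12',pt(T,P))[0]))
for th in(1.9,2.0,2.1,2.2,2.3):print('knob top',th,S(proj('w12',pt(T,(62-22*np.cos(th),22*np.sin(th),32.8)))[0]))
E
```

```text
27.4917 [-2.74  0.48 59.32]
UL [304.1 124.2]
UR [497.7 124.2]
LL [314.7 360.5]
LR [487.2 360.5]
stop+ [336.8 382.1]
side+ [291.7 323. ]
pivot top [400.8  37.4]
pivot [400.8  36.5]
knob top 1.9 [309.4   8.2]
knob top 2.0 [312.7  -1.2]
knob top 2.1 [316.8 -10.1]
knob top 2.2 [321.9 -18.7]
knob top 2.3 [327.8 -26.6]
```

View pics/c7.png

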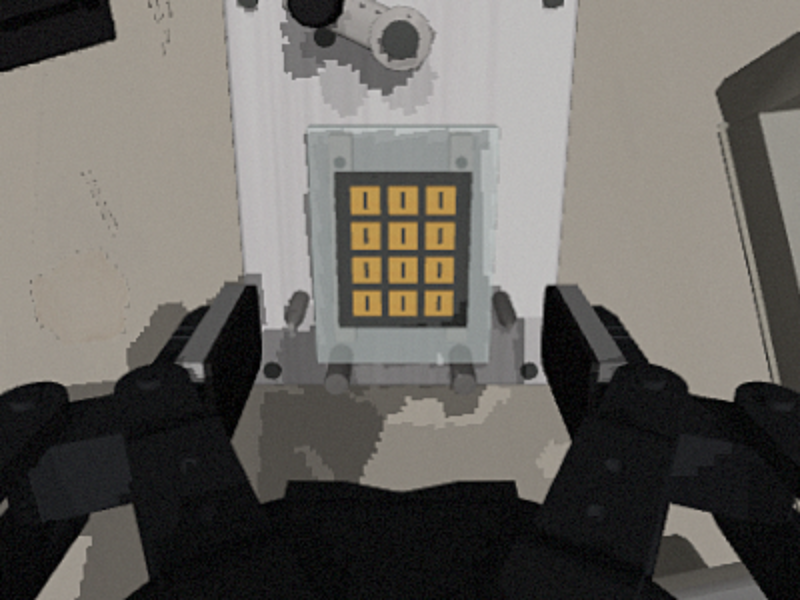

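The plate is seated: corners observed at (307,126), (498,126) and (317,363) against predicted (304,124), (498,124) and (315,360), between the side pins and on the stops. Now the keeper, gripping its knob and following the arc.

```bash
python3 - <<'E'
from fit import *
T=nest(P0);N=T[:3,:3]
kn=lambda th,z,r=22:np.array([62-r*np.cos(th),r*np.sin(th),z])
S=lambda q:(q-[120,100])*2+.5
r=least_squares(lambda p:(S(proj('w10',pt(T,kn(p[0],32.8)))[0])-[299,35]),[2.1]);th0=r.x[0];print('theta',th0,'res',r.fun)
orr=lambda th:rv(nrot(T,1.5*np.pi-th))
F=lambda:N.T@np.array(m.get_contact_force())
for th in(th0,1,0):
    q=m.solve_ik(pt(T,kn(th,39))[0],orr(th));print(None if q is None else np.round(q,2))
assert abs(th0-2.1)<.25
m.servo_line(pt(T,(-2.5,0,115))[0],rate=.2)
m.command_gripper(.036,25)
m.move_to(pt(T,kn(th0,100))[0],orr(th0))
m.servo_line(pt(T,kn(th0,60))[0],rate=.12);m.hold(.15)
off=kn(th0,60)-innest(T);print('off',off.round(2));F0=F()
m.servo_line(pt(T,kn(th0,39)+off)[0],rate=.05);m.hold(.1)
print(innest(T).round(2),kn(th0,39).round(2),(F()-F0).round(1))
snap('wrist','w13')
m.command_gripper(.0,25);print('w',m.get_width(),(F()-F0).round(1),m.get_time())
E
```

```text
theta 1.9987188204692912 res [-2.65339421 -1.06691718]
[0.27 0.6  1.77 0.7  0.71 1.87]
[0.24 0.61 1.78 0.71 0.7  0.82]
[ 0.22  0.63  1.75  0.7   0.72 -0.19]
off [-0.23  0.41 -0.57]
[70.97 20.36 38.47] [71.13 20.02 39.  ] [-0.3  1.1 -0.3]
w 0.010610555404077439 [-0.6  2.3  2.1] 31.875
```

Gripped at 10.6 mm on the 12 mm knob (the plate read 53.6 on 55, so the same offset). Now I'll swing it.

```bash
python3 - <<'E'
from fit import *
T=nest(P0);N=T[:3,:3]
kn=lambda th,z,r=22:np.array([62-r*np.cos(th),r*np.sin(th),z])
orr=lambda th:rv(nrot(T,1.5*np.pi-th))
F=lambda:N.T@np.array(m.get_contact_force())
F0=F();p=innest(T);print('ang now',np.arctan2(p[1],62-p[0]))
off=np.array([0,0,-.5+.5])
for th in np.linspace(2.0,0,11)[1:]:
    m.servo_line(pt(T,kn(th,39)+off)[0],orr(th),rate=.03)
    f=F();print(round(th,1),innest(T).round(1),f.round(1))
    if np.linalg.norm(f)>30: print('HIGH');break
else:
    m.hold(.15)
    for _ in range(2):
        off=off+(kn(0,39)-innest(T))*[0,1,0];m.servo_line(pt(T,kn(0,39)+off)[0],orr(0),rate=.02);m.hold(.1)
    print('end',innest(T).round(2),F().round(1),'w',m.get_width())
print(m.get_time())
E
```

```text
ang now 1.984841060518374
1.8 [66.8 21.7 38.8] [-1.5  1.  -2.5]
1.6 [62.5 22.3 38.8] [-1.3  1.9 -1.6]
1.4 [58.2 22.1 38.8] [-0.6  2.4 -1.9]
1.2 [53.9 20.9 38.8] [-2.4  2.7 -2.2]
1.0 [50.  18.9 38.8] [-1.9  2.6 -1.8]
0.8 [46.5 16.2 38.9] [-2.8  3.8 -3.2]
0.6 [43.6 12.8 38.8] [-3.5  3.8 -2.4]
0.4 [41.6  8.9 38.9] [-4.3  4.5 -1.9]
0.2 [40.3  4.6 38.9] [-4.9  3.7 -3.9]
0.0 [39.9  0.2 38.9] [-4.   2.9 -2.8]
end [39.88  0.15 38.87] [-4.7  4.5 -3.3] w 0.01061289746147261
36.225
```

```bash
python3 - <<'E'
from fit import *
T=nest(P0)
m.command_gripper(.03)
p=innest(T);m.servo_line(pt(T,(p[0],p[1],75))[0],rate=.12)
m.move_to(pt(T,(-10,0,120))[0],rv(nrot(T,-np.pi/2)));m.hold(.2)
a=snap('wrist','w14').astype(int)
K=proj('w14',pt(T,(40,0,32.8)))[0];print('knob top predicted',K.round(1))
u,v=K.round().astype(int);w=18
g=(a[v-w:v+w,u-w:u+w].max(2)<45).astype(np.uint8)
n,l,s,c=cv2.connectedComponentsWithStats(g)
for i in range(1,n):
    if s[i,4]>15:print('dark blob',c[i]+[u-w,v-w],s[i])
def cen(f):
    b=cv2.imread(f'pics/{f}.png').astype(int);k=(b[:,:,2]-b[:,:,0]>60)
    q=proj(f,pt(T,(0,0,4.7)))[0];yy,xx=np.nonzero(k);d=np.hypot(xx-q[0],yy-q[1])<60
    return xx[d].mean(),yy[d].mean(),q
for f in('w12','w14'):
    x,y,q=cen(f);o,wd=ray(f,x,y);R_=T[:3,:3].T;o=R_@(o-T[:3,3]);wd=R_@wd;print(f,'pattern centre in nest mm',((o+wd*(.0047-o[2])/wd[2])*1e3).round(2))
print(m.get_time(),np.round(m.get_contact_force(),1))
for P,n in(((62-22*np.cos(.1),22*np.sin(.1),32.8),'knob at .1rad'),((56,0,0),'r')):print(n,proj('w14',pt(T,P))[0])
E
```

```text
knob top predicted [320.3 139.5]
dark blob [320.47222222 139.5       ] [ 10   8  17  20 252]
w12 pattern centre in nest mm [-1.01 -0.57  4.7 ]
w14 pattern centre in nest mm [-0.78 -0.52  4.7 ]
37.625 [-0.8  0.6 -0.6]
knob at .1rad [316.97383855 139.33749102]
r [320.35900765 113.31804353]
```

```bash
python3 -c "
from rig import manip as m
m.hold(.3);print(m.get_time());m.sign_off()"
```

```text
37.925
the job is handed in; nothing more can be done
```

The job is handed in after about 38 s of robot time, with all three steps done in the order asked.

- **Tweezers:** they lie flat near the middle of the steel tray, seen in a wrist picture after release.
- **Plate:** I gripped it by its two long side edges only. I lowered it into the nest, felt the lower stops at about 5 N and the lands at about 9 N, and only then let go. The last image puts the pattern centre at x = -0.8, y = -0.5 mm in the nest. Touching the stops means x = -0.5, so that agrees within measuring error. The plate moved no more than about 0.2 mm while the keeper was swung.
- **Keeper:** I swung it by its knob from about 2.0 rad to closed. The knob shows within 0.2 px of the closed position, about 0.01 rad. The gripper's own position at release (0.15 mm off) gave the same answer.

**What disagreed:** the arm settled up to about 1 mm from commanded positions, which I corrected for at the nest and the knob. The plate seated 0.8 mm higher on the tool than planned, most likely because of that same error at pick-up. No check failed, and the highest force I read was about 11 N.

I had used all 12 picture views by then, so the checks after swinging the keeper were done in code and not by eye. I did not check the other objects on the table again; no unexpected contact showed in the force readings I took.

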